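# Set the running fit of a tube-rack clamp

### The arm

A 6-joint arm with a two-finger parallel gripper is mounted at the origin on the work surface; the furniture and walls round the work are solid. World frame = base frame: x ahead of the robot, y to its left, z up, the work surface at z = 0. Lengths are in m, angles in rad, forces in N, time in s.
With the tool pointing down it reaches from about 0.425 to 0.95 m from the base axis. Payload 14.7 kg.
Tool frame: the origin (TCP) lies on the centre line of the jaws, within the pads' length; the fingertips stand 8 mm ahead of it and the grasp point (between the pads) lies 11 mm behind it (nose_length is the z of the fingertips in the tool frame, in m); z points along the fingers, y is the line along which they close (so a half turn about z gives the same grasp; the last joint's range is limited). The gripper opens to 85 mm and grips with 20 to 120 N. Pads are 22 mm wide; open, the fingers measure 114 mm over their backs; the gripper's body (76 mm by 85 mm) begins 54 mm behind the grasp point. The pads swing forward as they close: fully open they stand 13 mm farther back than shut.
Start: joints at [-1.314, 0.48, 1.596, -0, 1.065, -0.047], TCP at [0.194, -0.62, 0.239] pointing down, gripper open.
Joint ranges: [-2.75, 2.75], [-0.82, 2.05], [0.23, 2.67], [-1.56, 4.7], [0.09, 2.69], [-2.92, 2.92]. Speed limits (rad/s): [1.89, 1.89, 2.39, 3.01, 3.01, 3.01].

### API

Orientations are given as a unit quaternion [w, x, y, z].
In Python, from bench import read_state, camera, job_done, nose_length gives the robot as it stands.
- The arm moves only by the shell command python3 -m inch 'ROWS'. ROWS is text: rows parted by semicolons, each of 7 numbers parted by spaces: the turn, a rotation vector about the world's x, y, z in degrees, then the shift along the world's x, y, z in mm, then the opening, from 0 (shut) to 1 (fully open). In form: rx ry rz x y z fingers; .... A call has exactly 5 rows; each row is the pose to reach, as a shift and turn from the pose commanded when the call began; what a row does not reach only later rows make up. A row lasts 1/8 s, in which the tool goes at most 62.5 mm and 10.7 degrees, less where a joint would pass 70% of its speed; a pose out of reach is approached as far as the arm can. A call with a gripper value outside its range is refused whole. The fingers move at their own pace and stop on an object; the grip force is fixed at half the most. Time passes only in rows, so rows that repeat a pose let the fingers close, or fill a call up. It gives the time, the measured TCP pose, the force, the opening and the grip force at its end, in the units of the state.
- read_state(): the state, without advancing time (a new reading comes with each control period).
- camera(name): name is "scene" or "top"; returns a dict with "image" (400x640x3 uint8, red, green, blue), "z_map" (400x640 float32, m along the optical axis (not along the pixel's ray), 0 where there is no reading), "mtx" (3x3 intrinsics, pixels), "R" (3x3) and "t" (3): a world point X has camera coordinates R X + t. Camera axes: x right, y down, z forward; pixel columns grow to the right and rows downward; lengths in m; the calibration is good to about 2 mm. A picture is of the moment at which its call begins.
- job_done(): hands the job in; it is judged then, once.
The state is a dict: "time_s": time; "q": joint angles; "joint_velocities": joint speeds; "joint_efforts": joint torques, N m; "position": TCP position; "tcp_rot": TCP orientation; "contact_force": force on the tool from outside, world axes, zero at the start; "moment": the same for the moment, N m; "opening": finger opening in m; "grip_force": force on a finger pad.
Only numpy, scipy, OpenCV 4.12 (cv2) and the standard library are available. Lean on these libraries where they do the work, as an engineer would, in place of code of your own. Each camera call takes 0.05 s, during which the arm holds its last target. There are 200 camera calls.

### The job

Stand the loose red tube rack upright in the nest of the rack clamp and let go of it. Then turn the clamp's black thumbscrew clockwise until it seats, with the blue jaw pressing on the rack, and back it off a quarter turn so that the rack is free again; finish while still gripping the thumbscrew there. Leave the bottles, the marker and the forceps alone.

Things in the scene. Friction and masses are not known exactly. Their poses are not given: they have to be found in the camera images.
- rack_center (a point): centre (half-way up) of the loose red five-place tube rack: 21 mm thick (its x), 118 mm long (its y), 73 mm tall (its z), about 50 g. It starts upright on the table with its length roughly along world x; the other red rack, in a tray far to the right, is not used. Pinch it across the 21 mm. It may stand in the nest either way round.
- nest (a point): middle of the nest floor of the rack clamp, 4 mm above the table, under the centre of the seated rack. The rack lies along its y; z is up; -x points to the thumbscrew. The grey fixed jaw has its face at x = +10.5 mm, 26 mm above the floor at its top. End stops 16 mm high have inner faces at y = +-64.5 mm. Stand the rack between fixed jaw and blue jaw, 3 to 5 mm to the -x side of this point.
- knob (a point): middle of the grip of the round black thumbscrew, on its upright axis, 87 mm to the clamp's -x of the nest, 64 mm above the table. The grip is a ribbed cylinder 36 mm across, 51 to 77 mm above the table, with a white mark on top; the housing under it has its top at 38 mm (a collar at 41). Grip it from above at any yaw; it stays where it is left (friction about 0.04 N m).
- thumbscrew (a joint): turn of the thumbscrew in rad, growing clockwise seen from above. It starts 2.1 to 3.2 rad short of seated; at 3.6 it seats on a hard stop, where the sprung blue jaw presses the rack with about 5 N. 4 mm of jaw travel a radian. A grip of 8 to 15 N turns it; the fingers slip on it once it is seated.
- clamp: the fixed rack clamp, 140 mm wide at the nest (its y) with a 64 mm wide neck reaching 115 mm to its -x; origin under the middle of the nest at table height, axes as for the nest.
- jaw_pad: the sprung blue jaw, 64 mm long, top 25 mm above the nest floor, driven along the clamp's x by the thumbscrew: its face is at nest x = -(8 + 4 * (3.6 - thumbscrew)) mm, so the opening is 27 to 31 mm wide at the start. This origin moves with the jaw but does not lie on it.
- buffer_bottle: bystander: white reagent bottle with a blue cap, 60 mm across and 125 mm tall, origin at the centre of its foot
- dye_bottle: bystander: small clear bottle with a black cap, 40 mm across and 85 mm tall, origin at the centre of its foot
- marker: bystander: blue and white marker pen lying on the table, 135 mm long (its y), 16 mm thick, origin at the middle of its underside
- forceps: bystander: steel forceps lying on the table, 132 mm long (its x), origin at the middle of its underside

How it is judged:
By the outcome, as a careful person would: the job done as asked, in the order asked, and still so for the second after the job is handed in, while the arm keeps its last pose, push and grip.
It also fails if it takes over 72 s, if anything falls off the work surface, if the arm or the gripper's body presses on something with over 40 N, if the wrist force passes 120 N, or if a joint passes its speed limit or range.

## Working session

There is one attempt and no reset: what is moved stays moved. The work goes in short steps, Python scripts to look and compute and a shell command to move; the robot and the scene stay as the last step left them, time stands still between calls to the robot, and variables do not carry over. Pictures are saved under pics/ and viewed, at most 12 in all, crops included, and the job is handed in when it is done.

```bash
mkdir -p pics; ls
cat > h.py <<'E'
import numpy as np,cv2
from bench import *
def save(n,f,crop=None,s=1):
    c=camera(n);im=c["image"][...,::-1]
    if crop: a,b,d,e=crop;im=im[b:e,a:d]
    cv2.imwrite("pics/"+f,cv2.resize(im,None,fx=s,fy=s,interpolation=cv2.INTER_CUBIC));return c
def cloud(c):
    v,u=np.mgrid[:400,:640];z=c["z_map"]
    p=np.stack([u*z,v*z,z],-1)@np.linalg.inv(c["mtx"]).T
    # p = K^-1 [u z, v z, z]
    return (p-c["t"])@c["R"]
E
python3 - <<'E'
from h import *
for n in("scene","top"):
    c=save(n,n+"0.png");print(n,c["mtx"].round(1).tolist(),(-c["R"].T@c["t"]).round(3),c["R"].round(2).tolist())
s=read_state();print({k:np.round(v,3) for k,v in s.items()},nose_length)
E
```

```text
pics
scene [[388.7, 0.0, 324.7], [0.0, 388.7, 194.8], [0.0, 0.0, 1.0]] [ 1.355 -0.03   0.536] [[0.13, 0.99, 0.02], [0.44, -0.04, -0.9], [-0.89, 0.12, -0.44]]
top [[475.6, 0.0, 319.1], [0.0, 475.6, 200.6], [0.0, 0.0, 1.0]] [0.369 0.069 1.397] [[0.0, -1.0, -0.01], [-1.0, -0.0, -0.05], [0.05, 0.01, -1.0]]
{'time_s': np.float64(0.1), 'q': array([-1.314,  0.481,  1.597, -0.   ,  1.065, -0.047]), 'joint_velocities': array([ 0.003, -0.   , -0.002, -0.   , -0.   , -0.001]), 'joint_efforts': array([ 2.0000e-03, -9.5226e+01, -4.3104e+01, -0.0000e+00,  5.0000e-03,
       -0.0000e+00]), 'position': array([ 0.194, -0.62 ,  0.239]), 'tcp_rot': array([-0.001,  0.988,  0.151, -0.   ]), 'contact_force': array([-0.53 , -0.459,  0.416]), 'moment': array([-0.017, -0.051, -0.   ]), 'grip_force': np.float64(0.0), 'opening': np.float64(0.085)} 0.008
```

View pics/scene0.png

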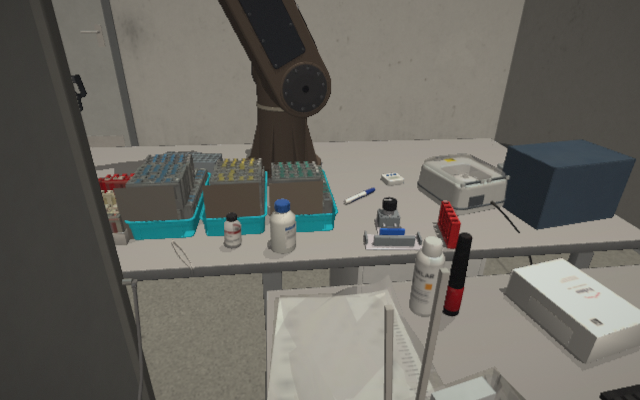

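View pics/top0.png

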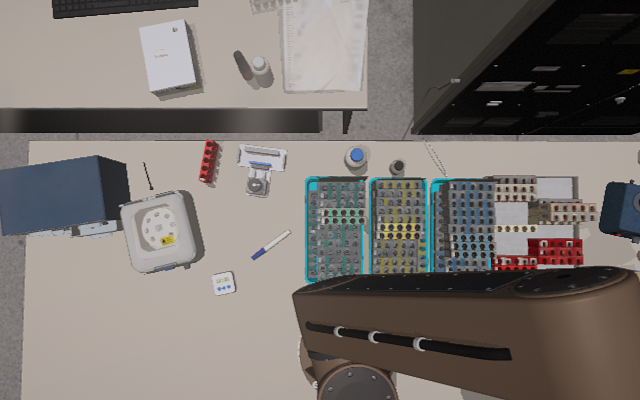

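The scene view shows the clamp at about (393,235) with the knob at (389,205), and the loose red rack at (448,225). In the top view the rack is at (208,160), the nest at (262,158), the knob at (257,185), and the marker at (271,244). Next I'll measure them from both depth maps.

```bash
cat > m.py <<'E'
from h import *
def rect(P,nm):
    (cx,cy),(w,h),a=cv2.minAreaRect((P[:,:2]*1000).astype(np.float32))
    print(nm,len(P),"c",round(cx,1),round(cy,1),"wh",round(w,1),round(h,1),"ang",round(a,2),"z",(np.percentile(P[:,2],[1,50,99])*1000).round(1))
def measure():
  for n in("top","scene"):
    c=camera(n);X=cloud(c);hsv=cv2.cvtColor(c["image"],cv2.COLOR_RGB2HSV);H,S,V=[hsv[...,i].astype(int) for i in range(3)]
    ok=(c["z_map"]>0)&(X[...,0]>.4)&(X[...,0]<.85)&(X[...,1]>.1)&(X[...,1]<.5)
    red=ok&((H<8)|(H>172))&(S>150)&(X[...,2]>.01)
    rect(X[red],n+" red");r2=red&(X[...,2]>.060);rect(X[r2],n+" redtop") if r2.sum()>5 else 0
    blue=ok&(H>100)&(H<130)&(S>120)&(X[...,2]>.008)&(X[...,2]<.06)&(X[...,0]>.6)
    rect(X[blue],n+" blue")
    cl=ok&(X[...,1]<.30)&(X[...,0]>.55)&~red
    k=cl&(X[...,2]>.07)&(X[...,2]<.085);rect(X[k],n+" knobtop")
    f=cl&(X[...,2]>.018)&(X[...,2]<.036);rect(X[f],n+" clamp18-36")
    w=cl&(X[...,2]>.070)&(V>150)&(S<60);print(X[w].mean(0).round(4) if w.any() else None)
if __name__=="__main__": measure()
E
python3 m.py
python3 - <<'E'
from h import *
save("top","t1.png",(180,125,310,210),6)
save("scene","s1.png",(340,180,480,260),5.7)
E
```

```text
top red 164 c 546.0 399.0 wh 21.3 116.5 ang 78.7 z [20.8 72.7 79.3]
top redtop 137 c 547.1 398.8 wh 21.3 114.3 ang 78.7 z [65.9 73.5 79.5]Traceback (most recent call last):
  File "m.py", line 17, in <module>
    if __name__=="__main__": measure()
                             ~~~~~~~^^
  File "m.py", line 12, in measure
    rect(X[blue],n+" blue")
    ~~~~^^^^^^^^^^^^^^^^^^^
  File "m.py", line 4, in rect
    print(nm,len(P),"c",round(cx,1),round(cy,1),"wh",round(w,1),round(h,1),"ang",round(a,2),"z",(np.percentile(P[:,2],[1,50,99])*1000).round(1))
                                                                                                 ~~~~~~~~~~~~~^^^^^^^^^^^^^^^^^^
    return _quantile_unchecked(
        a, q, axis, out, overwrite_input, method, keepdims, weights)
    return _ureduce(a,
                    func=_quantile_ureduce_func,
    ...<5 lines>...
                    overwrite_input=overwrite_input,
                    method=method)
    r = func(a, **kwargs)
    result = _quantile(arr,
                       quantiles=q,
    ...<2 lines>...
                       out=out,
                       weights=wgt)
    slices_having_nans = np.isnan(arr[-1, ...])
                                  ~~~^^^^^^^^^
IndexError: index -1 is out of bounds for axis 0 with size 0
```

View pics/t1.png

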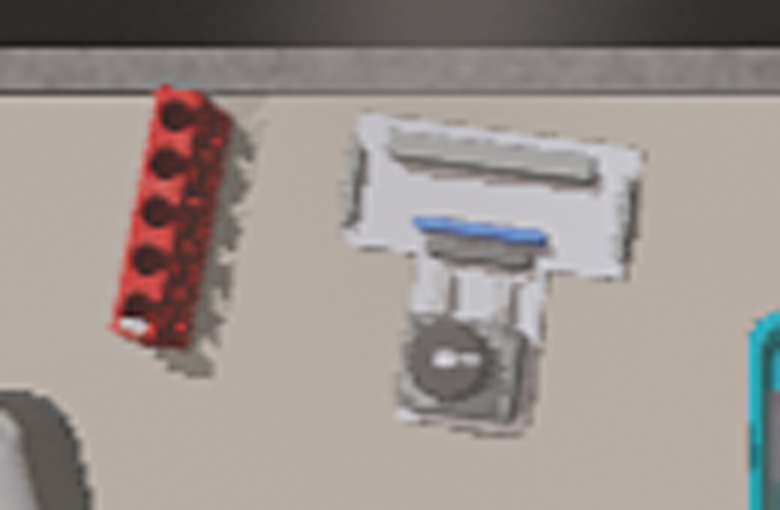

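View pics/s1.png

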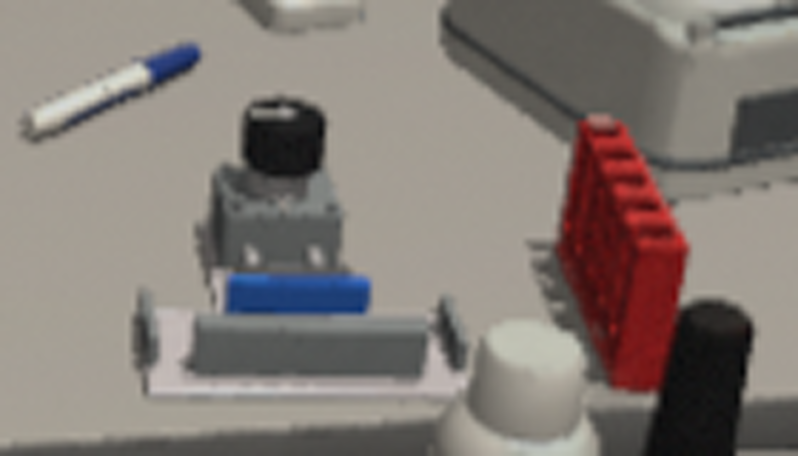

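The crops show the white mark on the knob at about (262,185) full-frame, pointing right. The clamp is yawed a few degrees and the jaw is open and empty. I'll fix the x ranges and measure again.

```bash
sed -i 's/X\[...,0\]>.6)/X[...,0]>.4)\&(X[...,1]>.2)/; s/X\[...,1\]<.30)&(X\[...,0\]>.55)/X[...,1]<.345)/; s/def rect(P,nm):/&\n    if len(P)<5: return print(nm,"none")/; s/>.1)&(X/>.13)\&(X/' m.py; python3 m.py
python3 - <<'E'
from h import *
# table plane bias and landmark base-plate fit, two views
for n in("top","scene"):
    c=camera(n);X=cloud(c);I=c["image"].astype(int)
    m=(c["z_map"]>0)&(X[...,0]>.40)&(X[...,0]<.5)&(X[...,1]>.2)&(X[...,1]<.32);print(n,"low-x region z",np.percentile(X[m][:,2],[5,50,95]).round(4))
    for (u,v) in ([(263,158),(257,185),(208,160),(240,150),(286,158)] if n=="top" else [(393,232),(389,205),(448,215),(365,238),(420,238)]):
        print((u,v),X[v,u].round(3),I[v,u])
E
```

```text
top red 169 c 545.7 399.3 wh 22.9 116.6 ang 80.91 z [19.6 72.7 78.6]
top redtop 142 c 545.8 399.2 wh 22.9 116.5 ang 80.91 z [62.6 73.8 78.6]
top blue 8 c 542.2 254.6 wh 55.5 1.4 ang 83.84 z [27.1 29.  33. ]
top knobtop 191 c 636.7 274.2 wh 87.8 353.1 ang 85.21 z [70.5 77.3 84.5]
top clamp18-36 1044 c 653.2 226.9 wh 177.3 403.1 ang 86.6 z [18.4 26.5 35.5]
[0.7735 0.2428 0.1404]
scene red 1000 c 661.5 359.3 wh 39.9 357.9 ang 69.65 z [ 13.2  47.8 150.8]
scene redtop 321 c 661.0 359.0 wh 38.0 357.2 ang 69.68 z [ 60.3  69.6 165.3]
scene blue 166 c 544.0 256.2 wh 61.2 9.3 ang 83.18 z [12.4 23.  31. ]
scene knobtop 373 c 646.4 249.6 wh 366.9 89.9 ang 5.08 z [70.1 77.3 84.8]
scene clamp18-36 1898 c 654.3 226.5 wh 182.8 400.2 ang 87.06 z [18.3 25.5 35.6]
[0.8068 0.2432 0.1424]
top low-x region z [-0.004   0.0015  0.0772]
(263, 158) [0.561 0.247 0.006] [195 193 199]
(257, 185) [0.475 0.255 0.075] [148 144 146]
(208, 160) [0.551 0.403 0.032] [71 44 42]
(240, 150) [0.583 0.314 0.016] [105  99  98]
(286, 158) [ 0.562  0.18  -0.003] [133 125 119]
scene low-x region z [-0.2414  0.0007  0.0761]
(393, 232) [0.547 0.259 0.021] [ 27  62 117]
(389, 205) [0.496 0.258 0.071] [23 23 24]
(448, 215) [0.564 0.388 0.073] [111  25  25]
(365, 238) [0.56  0.183 0.016] [54 55 54]
(420, 238) [0.581 0.317 0.021] [118 121 118]
```

```bash
cat > m2.py <<'E'
from m import *
def measure2():
  for n in("top","scene"):
    c=camera(n);X=cloud(c);hsv=cv2.cvtColor(c["image"],cv2.COLOR_RGB2HSV);H,S,V=[hsv[...,i].astype(int) for i in range(3)]
    z=X[...,2];ok=(c["z_map"]>0)&(X[...,0]>.42)&(X[...,0]<.63)&(X[...,1]>.16)&(X[...,1]<.47)
    red=ok&((H<8)|(H>172))&(S>120)&(z>.01)
    rect(X[red],n+" red");rect(X[red&(z>.065)],n+" redtop")
    blue=ok&(H>100)&(H<130)&(S>100)&(z>.008)&(z<.05)&(X[...,1]<.33);rect(X[blue],n+" blue")
    cl=ok&(X[...,1]<.335)&~red&~blue
    k=cl&(z>.068)&(z<.09)&(X[...,0]<.52);rect(X[k],n+" knobtop");print("  mean",X[k].mean(0).round(4))
    w=k&(V>90);print("  mark",X[w].mean(0).round(4),w.sum())
    f=cl&(X[...,0]>.55)&(z>.02)&(z<.036)&(X[...,1]>.21)&(X[...,1]<.295);rect(X[f],n+" fixedjaw")
    h=cl&(X[...,0]<.525)&(z>.03)&(z<.046);rect(X[h],n+" housing")
    if n=="top":
        b=((ok&(X[...,1]<.335)&(z>-.01))&(H>110)&(H<170)&(V>150)&(S<40))
        rect(X[b&(X[...,0]>.53)],"plate")
        tab=ok&(X[...,0]<.5)&(X[...,1]<.2);print("table z",np.median(z[tab]))
if __name__=="__main__": measure2()
E
python3 m2.py
```

```text
top red 342 c 544.8 399.8 wh 23.4 118.9 ang 79.79 z [16.2 67.7 78.7]
top redtop 182 c 545.9 399.8 wh 23.1 117.0 ang 79.38 z [66.6 73.1 79.8]
top blue 27 c 542.7 252.9 wh 57.6 4.5 ang 84.02 z [23.  28.2 34.1]
top knobtop 143 c 476.4 262.3 wh 35.3 36.3 ang 16.51 z [69.5 77.1 84.8]
  mean [0.4768 0.2618 0.0771]
  mark [0.4775 0.2631 0.0772] 130
top fixedjaw 128 c 579.9 252.7 wh 85.9 12.5 ang 82.02 z [20.8 29.9 35.7]
top housing 157 c 477.0 262.0 wh 56.6 46.1 ang 83.42 z [31.4 37.5 43.8]
plate 602 c 561.0 251.7 wh 137.7 68.7 ang 82.49 z [-1.8  4.7 30.4]
table z 0.00036933171060358263
scene red 657 c 548.3 400.2 wh 22.1 119.8 ang 80.13 z [11.4 52.3 75.1]
scene redtop 233 c 548.3 400.6 wh 22.1 119.9 ang 79.8 z [65.5 72.  75.7]
scene blue 169 c 544.6 256.0 wh 62.3 9.8 ang 84.07 z [13.2 23.  31.1]
scene knobtop 111 c 478.4 263.1 wh 36.0 32.6 ang 12.14 z [68.2 76.7 79.4]
  mean [0.4823 0.2619 0.0753]
  mark [0.4732 0.2594 0.0772] 24
scene fixedjaw 208 c 580.7 252.4 wh 85.2 14.5 ang 83.69 z [20.4 28.5 32.1]
scene housing 206 c 477.7 263.0 wh 54.9 47.0 ang 80.95 z [30.4 38.5 44.2]
```

The rack is at (547,400), top at 73 mm, with its thin axis at 79.7° in world. The clamp yaw is about -7°, the nest about (563.7,252.3) and the knob about (477.3,262.5). I'm starting the transit to the rack, high and around the base.

```bash
python3 -m inch '0 0 -6 46 34 30 1; 0 0 -12 92 68 60 1; 0 0 -18 138 102 90 1; 0 0 -24 184 136 110 1; 0 0 -28 230 170 110 1'
python3 -m inch '0 0 0 30 54 0 1; 0 0 0 55 110 0 1; 0 0 0 75 168 0 1; 0 0 0 90 228 0 1; 0 0 0 100 290 0 1'
```

```text
time_s: 1.18
position: [0.4262, -0.4496, 0.3515]
tcp_rot: [0.001, 0.996, -0.094, 0.001]
contact_force: [0.1, 0.2, 0.2]
opening: 0.0853
grip_force: 0.0
time_s: 1.8
position: [0.5248, -0.1586, 0.3494]
tcp_rot: [0.0, 0.996, -0.092, 0.0]
contact_force: [1.1, -0.8, 0.2]
opening: 0.0854
grip_force: 0.0
```

```bash
python3 -m inch '0 0 0 4 58 0 1; 0 0 0 8 116 0 1; 0 0 0 12 174 0 1; 0 0 0 15 232 0 1; 0 0 0 18 290 0 1'
python3 -m inch '0 0 0 2 58 -10 1; 0 0 0 3 114 -40 1; 0 0 0 4 170 -70 1; 0 0 0 4 225 -100 1; 0 0 0 4 269 -130 1'
python3 -m inch '0 0 0 0 0 -40 0.7; 0 0 0 0 0 -80 0.7; 0 0 0 0 0 -95 0.7; 0 0 0 0 0 -95 0.7; 0 0 0 0 0 -95 0.7'
python3 - <<'E'
from h import *
save("scene","s2.png",(340,120,500,260),4.5);s=read_state();print(s["position"],s["tcp_rot"],s["q"])
E
```

```text
time_s: 2.42
position: [0.5423, 0.1314, 0.3496]
tcp_rot: [-0.0, 0.996, -0.092, 0.0]
contact_force: [0.2, -1.1, 0.1]
opening: 0.0853
grip_force: 0.0
time_s: 3.05
position: [0.5462, 0.4007, 0.2184]
tcp_rot: [-0.0, 0.996, -0.092, 0.0]
contact_force: [0.9, -0.7, 0.0]
opening: 0.0852
grip_force: 0.0
time_s: 3.68
position: [0.5474, 0.3989, 0.126]
tcp_rot: [-0.001, 0.996, -0.092, 0.001]
contact_force: [-0.8, 0.7, 0.6]
opening: 0.0596
grip_force: 0.0
[0.54741134 0.39892709 0.12614427] [-8.23750766e-04  9.95716378e-01 -9.24508777e-02  1.02509773e-03] [ 5.85015923e-01  6.33952932e-01  1.62797347e+00 -2.31732238e-06
  8.77036121e-01  2.34098006e+00]
```

View pics/s2.png

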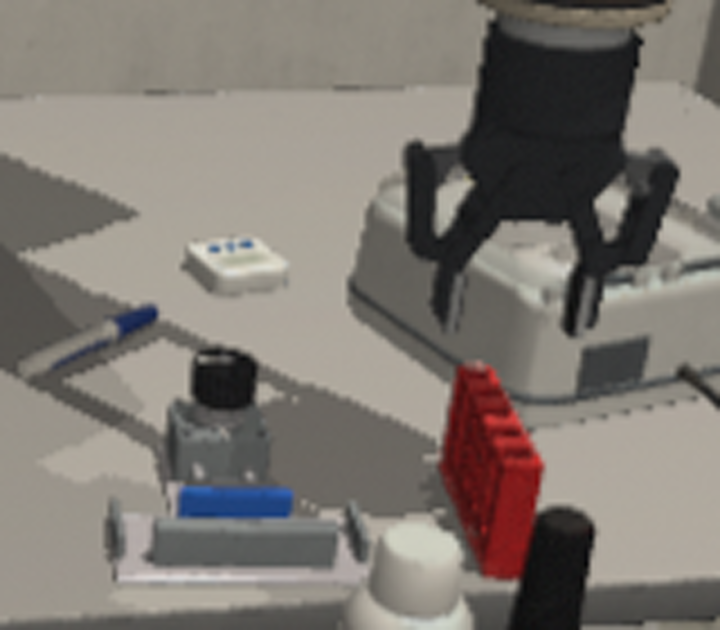

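The fingers straddle the rack in x-y and are roughly centred on it at (490,470 in the crop). The knob and clamp are undisturbed. I'll descend and grip.

```bash
python3 -m inch '0 0 0 0 1 -25 0.7; 0 0 0 0 1 -50 0.7; 0 0 0 0 1 -70 0.7; 0 0 0 0 1 -82 0.7; 0 0 0 0 1 -82 0.7'
python3 -m inch '0 0 0 0 0 0 0.1; 0 0 0 0 0 0 0.1; 0 0 0 0 0 0 0.1; 0 0 0 0 0 0 0.1; 0 0 0 0 0 0 0.1'
python3 m2.py | grep red; python3 -c "
from bench import *;s=read_state();print(s['position'],s['opening'],s['grip_force'],s['contact_force'])"
```

```text
time_s: 4.35
position: [0.5462, 0.3993, 0.0418]
tcp_rot: [0.0, 0.996, -0.092, -0.0]
contact_force: [-0.2, -0.6, 0.6]
opening: 0.0598
grip_force: 0.0
time_s: 4.97
position: [0.5468, 0.3997, 0.043]
tcp_rot: [-0.0, 0.996, -0.092, 0.0]
contact_force: [-0.8, -0.7, 6.8]
opening: 0.0203
grip_force: 60.2
top red 50 c 556.6 341.8 wh 127.6 21.8 ang 50.62 z [ 13.3  45.6 423.3]
top redtop 19 c 561.9 336.8 wh 127.0 9.1 ang 48.93 z [ 65.8  75.2 427.2]
scene red 482 c 549.4 399.8 wh 44.7 115.8 ang 66.67 z [10.8 51.5 75.3]
scene redtop 169 c 558.3 398.1 wh 22.5 98.6 ang 77.69 z [65.4 72.6 75.8]
[0.54678114 0.3997166  0.04296119] 0.02037159129961912 60.19010066986084 [-0.92062251 -0.35583973  6.40945337]
```

```bash
python3 -m inch '0 0 0 0 0 15 0.1; 0 0 0 0 0 45 0.1; 0 0 0 0 0 80 0.1; 0 0 0 0 0 110 0.1; 0 0 0 0 0 110 0.1'
python3 -m inch '0 0 9 2 -20 0 0.1; 0 0 19 4 -45 0 0.1; 0 0 29 6 -70 0 0.1; 0 0 39 8 -95 0 0.1; 0 0 48 10 -120 0 0.1'
python3 -m inch '0 0 9 1 -10 0 0.1; 0 0 19 2 -20 0 0.1; 0 0 29 3 -27 0 0.1; 0 0 39 3 -27 0 0.1; 0 0 45 3 -27 0 0.1'
python3 -m inch '0 0 0 0 0 0 0.1; 0 0 0 0 0 0 0.1; 0 0 0 0 0 -10 0.1; 0 0 0 0 0 -15 0.1; 0 0 0 0 0 -15 0.1'
python3 m2.py
python3 - <<'E'
from h import *
save("scene","s3.png",(330,110,490,250),4.2);s=read_state();print(s["position"],s["tcp_rot"],s["q"],s["opening"])
R=s["tcp_rot"];print("psi",np.degrees(2*np.arctan2(R[2],R[1]))-90)
E
```

```text
time_s: 5.7
position: [0.5477, 0.4004, 0.1559]
tcp_rot: [-0.002, 0.996, -0.092, 0.002]
contact_force: [0.8, -0.5, -0.5]
opening: 0.0207
grip_force: 59.5
time_s: 6.32
position: [0.556, 0.2785, 0.152]
tcp_rot: [0.0, 0.946, 0.323, -0.0]
contact_force: [-0.6, -0.7, -0.2]
opening: 0.0208
grip_force: 59.3
time_s: 6.95
position: [0.5591, 0.2522, 0.152]
tcp_rot: [-0.0, 0.751, 0.66, -0.0]
contact_force: [0.7, -0.2, -0.2]
opening: 0.0206
grip_force: 59.3
time_s: 7.58
position: [0.559, 0.2523, 0.1365]
tcp_rot: [-0.0, 0.752, 0.659, -0.001]
contact_force: [0.0, -0.3, -0.1]
opening: 0.0206
grip_force: 59.3
top red none
top redtop none
top blue none
top knobtop none
  mean [nan nan nan]
  mark [nan nan nan] 0
top fixedjaw none
top housing none
plate 50 c 568.4 192.4 wh 21.6 36.5 ang 81.36 z [ 0.2  5.8 62.2]
table z 0.7019499760067698
scene red 1307 c 537.0 261.5 wh 118.9 115.2 ang 60.15 z [ 95.6 131.3 168.5]
scene redtop 1301 c 572.2 248.7 wh 118.9 52.8 ang 81.83 z [ 96.1 131.5 168.5]
scene blue 167 c 543.9 256.0 wh 61.7 9.7 ang 84.36 z [13.1 22.7 31. ]
scene knobtop none
  mean [nan nan nan]
  mark [nan nan nan] 0
scene fixedjaw 209 c 580.3 252.8 wh 83.8 15.3 ang 83.76 z [20.2 28.2 32.1]
scene housing 181 c 482.2 262.4 wh 55.8 38.5 ang 79.24 z [30.3 38.2 43.9]
[0.55950268 0.25250265 0.13733935] [1.40565044e-05 7.52427297e-01 6.58675308e-01 3.12772085e-05] [ 3.74554909e-01  5.45191432e-01  1.77516659e+00 -7.28859538e-06
  8.21166259e-01  5.07242514e-01] 0.020604946431033982
psi -7.602155234205114m2.py:10: RuntimeWarning: Mean of empty slice.
  k=cl&(z>.068)&(z<.09)&(X[...,0]<.52);rect(X[k],n+" knobtop");print("  mean",X[k].mean(0).round(4))
  ret = um.true_divide(
m2.py:11: RuntimeWarning: Mean of empty slice.
  w=k&(V>90);print("  mark",X[w].mean(0).round(4),w.sum())
```

View pics/s3.png

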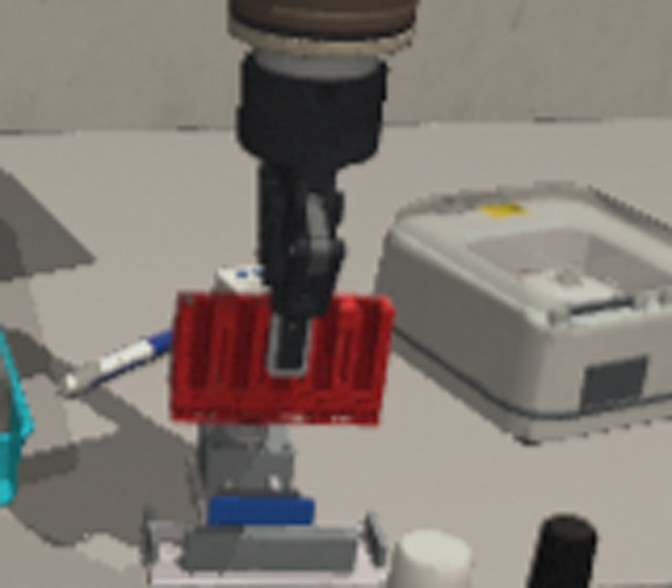

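The rack hangs level in the grip and is centred within about 2 mm: it spans 175–393 in the crop, with the finger at 289. I'll measure its long face against the clamp axes before lowering.

```bash
cat > f.py <<'E'
from h import *
a=np.radians(-7.);N=np.array([.5637,.2523]);ex=np.array([np.cos(a),np.sin(a)]);ey=np.array([-ex[1],ex[0]])
c=camera("scene");X=cloud(c);hsv=cv2.cvtColor(c["image"],cv2.COLOR_RGB2HSV);H,S,V=[hsv[...,i].astype(int) for i in range(3)]
d=X[...,:2]-N;cx=d@ex*1000;cy=d@ey*1000;z=X[...,2]*1000
near=(abs(cx)<45)&(abs(cy)<80)&(z>3)
def show(m,nm):
    print(nm,m.sum(),"cx",np.percentile(cx[m],[2,50,98]).round(1),"cy",np.percentile(cy[m],[1,99]).round(1),"z",np.percentile(z[m],[1,99]).round(1),"slope cx/cy deg",np.degrees(np.arctan(np.polyfit(cy[m],cx[m],1)[0])).round(2))
red=near&((H<8)|(H>172))&(S>120)
if red.sum()>20:
    show(red,"red")
    zl=z[red].min()
    top=red&(z>np.percentile(z[red],99)-2);show(top,"red top")
    # front face rows
    fr=red&(z>np.percentile(z[red],1))&(z<np.percentile(z[red],25));show(fr,"red low")
b=near&(H>100)&(H<130)&(S>100)&(z<50);
if b.sum()>10: show(b,"blue"); show(b&(z>25),"blue top")
g=near&(S<60)&(z>8)&(z<34)&(cx>5)&(abs(cy)<48);show(g,"fixed")
g=near&(S<60)&(z>8)&(z<30)&(abs(cy)>55);show(g,"stops")
for s in(1,-1): m=g&(s*cy>0); print(s,np.percentile(cy[m],[2,50,98]).round(1),m.sum())
E
python3 f.py
```

```text
red 1308 cx [-14.    4.    8.1] cy [-60.8  55.4] z [ 96.1 169. ] slope cx/cy deg 0.51
red top 68 cx [-11.8   1.   27.7] cy [-59.6  55.2] z [167.3 176. ] slope cx/cy deg -1.68
red low 313 cx [-2.3  4.7  8. ] cy [-60.   55.1] z [ 96.3 114.5] slope cx/cy deg 0.44
blue 167 cx [-24.1 -18.4 -15.5] cy [-29.   31.4] z [13.1 30.9] slope cx/cy deg 0.14
blue top 68 cx [-24.5 -18.8 -15.3] cy [-29.2  29.8] z [25.1 31. ] slope cx/cy deg 0.56
fixed 388 cx [11.7 20.2 23. ] cy [-46.5  47.2] z [ 8.2 32.2] slope cx/cy deg -0.58
stops 77 cx [-24.3   3.   15.8] cy [-69.   69.7] z [ 8.7 21.9] slope cx/cy deg -0.22
1 [64.8 65.8 69.6] 43
-1 [-69.  -67.1 -64.1] 34
```

```bash
python3 -m inch '0 0 0 1.3 2.4 0 0.1; 0 0 0 1.3 2.4 -15 0.1; 0 0 0 1.3 2.4 -30 0.1; 0 0 0 1.3 2.4 -45 0.1; 0 0 0 1.3 2.4 -55 0.1'
python3 f.py
```

```text
time_s: 8.4
position: [0.5602, 0.2546, 0.0807]
tcp_rot: [-0.0, 0.752, 0.659, -0.001]
contact_force: [-0.4, -0.3, 0.1]
opening: 0.0205
grip_force: 59.3
red 1209 cx [-13.9   4.2   8.3] cy [-58.8  57.6] z [ 40.  112.6] slope cx/cy deg 0.5
red top 67 cx [-12.7  -1.8  10.6] cy [-57.3  55.3] z [110.6 116.7] slope cx/cy deg 0.66
red low 289 cx [-1.4  5.3  8.3] cy [-58.6  57.6] z [40.4 58.7] slope cx/cy deg 0.52
blue 88 cx [-22.5 -18.8 -15.6] cy [-28.4  30.5] z [12.3 24.2] slope cx/cy deg 0.23Traceback (most recent call last):
  File "f.py", line 16, in <module>
    if b.sum()>10: show(b,"blue"); show(b&(z>25),"blue top")
                                   ~~~~^^^^^^^^^^^^^^^^^^^^^
  File "f.py", line 7, in show
    print(nm,m.sum(),"cx",np.percentile(cx[m],[2,50,98]).round(1),"cy",np.percentile(cy[m],[1,99]).round(1),"z",np.percentile(z[m],[1,99]).round(1),"slope cx/cy deg",np.degrees(np.arctan(np.polyfit(cy[m],cx[m],1)[0])).round(2))
                          ~~~~~~~~~~~~~^^^^^^^^^^^^^^^^^
    return _quantile_unchecked(
        a, q, axis, out, overwrite_input, method, keepdims, weights)
    return _ureduce(a,
                    func=_quantile_ureduce_func,
    ...<5 lines>...
                    overwrite_input=overwrite_input,
                    method=method)
    r = func(a, **kwargs)
    result = _quantile(arr,
                       quantiles=q,
    ...<2 lines>...
                       out=out,
                       weights=wgt)
    slices_having_nans = np.isnan(arr[-1, ...])
                                  ~~~^^^^^^^^^
IndexError: index -1 is out of bounds for axis 0 with size 0
```

```bash
python3 -m inch '0 0 0 0 0 -12 0.1; 0 0 0 0 0 -22 0.1; 0 0 0 0 0 -28 0.1; 0 0 0 0 0 -31 0.1; 0 0 0 0 0 -31 0.1'
python3 -m inch '0 0 0 0 0 -1 0.1; 0 0 0 0 0 -2 0.1; 0 0 0 0 0 -3 0.1; 0 0 0 0 0 -3 0.1; 0 0 0 0 0 -3 0.1'
```

```text
time_s: 9.07
position: [0.5607, 0.2549, 0.0513]
tcp_rot: [-0.0, 0.752, 0.659, -0.0]
contact_force: [-0.0, 0.0, -0.5]
opening: 0.0204
grip_force: 59.3
time_s: 9.7
position: [0.5607, 0.2549, 0.0483]
tcp_rot: [0.0, 0.752, 0.659, 0.0]
contact_force: [-0.7, 0.1, -1.4]
opening: 0.0205
grip_force: 59.3
```

```bash
python3 -m inch '0 0 0 0 0 -0.5 0.1; 0 0 0 0 0 -1 0.1; 0 0 0 0 0 -1.5 0.1; 0 0 0 0 0 -1.5 0.1; 0 0 0 0 0 -1.5 0.1'
python3 - <<'E'
from h import *
save("scene","s4.png",(330,130,470,250),4.5)
E
python3 f.py 2>/dev/null| grep red
```

```text
time_s: 10.32
position: [0.5607, 0.2549, 0.047]
tcp_rot: [0.0, 0.752, 0.659, 0.0]
contact_force: [-1.6, -1.3, 5.4]
opening: 0.0208
grip_force: 60.0
red 872 cx [-13.4   4.1   9.2] cy [-58.5  58.7] z [ 7.6 79.1] slope cx/cy deg 0.28
red top 62 cx [-10.    1.3  13.7] cy [-58.2  57. ] z [77.1 86. ] slope cx/cy deg -2.28
red low 209 cx [-13.3   4.7   8.9] cy [-58.8  59.1] z [ 8.1 36.9] slope cx/cy deg 0.49
```

View pics/s4.png

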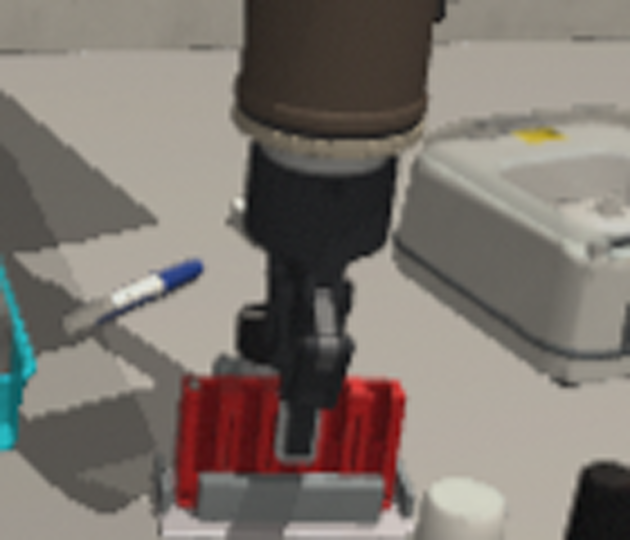

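The rack is in the nest, sitting between the end stops and behind the fixed jaw, with its top at about 77 mm. The floor gives a 5 N reaction. I'll release and rise.

```bash
python3 -m inch '0 0 0 0 0 0 0.2; 0 0 0 0 0 0 0.3; 0 0 0 0 0 0 0.45; 0 0 0 0 0 0 0.5; 0 0 0 0 0 0 0.5'
python3 -m inch '0 0 0 0 0 10 0.5; 0 0 0 0 0 30 0.5; 0 0 0 0 0 55 0.5; 0 0 0 0 0 85 0.5; 0 0 0 0 0 110 0.5'
python3 f.py; python3 m2.py 2>/dev/null
```

```text
time_s: 11.05
position: [0.5607, 0.2549, 0.0467]
tcp_rot: [-0.0, 0.752, 0.659, -0.0]
contact_force: [0.4, 0.0, -0.4]
opening: 0.0424
grip_force: 0.0
time_s: 11.68
position: [0.5609, 0.255, 0.1587]
tcp_rot: [0.0, 0.752, 0.659, 0.001]
contact_force: [-0.5, -0.2, -0.4]
opening: 0.0428
grip_force: 0.0
red 1069 cx [-13.4   4.1   9.2] cy [-58.5  58.3] z [ 8.  78.9] slope cx/cy deg -0.1
red top 77 cx [-10.6   0.5   7.8] cy [-57.5  55.1] z [77.  79.5] slope cx/cy deg -0.3
red low 256 cx [-14.1   5.1   9.6] cy [-58.8  58.3] z [ 8.4 38.9] slope cx/cy deg 0.15
fixed 380 cx [12.8 20.3 23.4] cy [-46.6  46.3] z [ 8.8 32.3] slope cx/cy deg 0.25
stops 72 cx [-21.1   3.5  15.8] cy [-68.9  69.5] z [ 8.3 29. ] slope cx/cy deg 2.49
1 [64.3 66.2 69.5] 33
-1 [-68.9 -67.2 -60.3] 39
top red 9 c 550.7 227.5 wh 67.1 24.8 ang 87.96 z [ 22.8  77.5 174.4]
top redtop 6 c 549.9 226.5 wh 18.8 67.5 ang 4.59 z [ 76.3  77.9 177.3]
top blue none
top knobtop none
  mean [nan nan nan]
  mark [nan nan nan] 0
top fixedjaw 8 c 573.5 256.3 wh 15.1 3.8 ang 12.41 z [22.2 27.7 30.1]
top housing none
plate 56 c 569.3 249.1 wh 28.6 141.4 ang 5.08 z [-1.2  5.  35. ]
table z 0.7149522849846922
scene red 1049 c 561.5 252.5 wh 118.0 27.8 ang 83.89 z [17.  51.9 78.9]
scene redtop 315 c 562.6 252.2 wh 117.6 26.5 ang 84.77 z [65.2 73.6 79.3]
scene blue none
scene knobtop 109 c 478.8 263.3 wh 34.9 35.2 ang 85.22 z [68.3 76.7 79.7]
  mean [0.4822 0.2621 0.0755]
  mark [0.4689 0.2613 0.0773] 15
scene fixedjaw 211 c 580.4 251.9 wh 85.4 13.8 ang 82.37 z [20.3 28.7 32.5]
scene housing 65 c 469.4 263.9 wh 54.1 26.6 ang 81.44 z [33.9 39.5 44.8]
```

```bash
python3 -m inch '0 0 10 -20 2 0 0.75; 0 0 20 -40 4 0 0.75; 0 0 30 -60 6 0 0.75; 0 0 40 -80 8 0 0.75; 0 0 50 -83.5 8 0 0.75'
python3 -m inch '0 0 10 0 0 0 0.75; 0 0 20 0 0 0 0.75; 0 0 30 0 0 0 0.75; 0 0 40 0 0 0 0.75; 0 0 50 0 0 0 0.75'
python3 -m inch '0 0 5 0 0 -15 0.75; 0 0 10 0 0 -30 0.75; 0 0 10 0 0 -40 0.75; 0 0 10 0 0 -45 0.75; 0 0 10 0 0 -45 0.75'
python3 - <<'E'
from h import *
save("scene","s5.png",(330,110,470,250),4.2);s=read_state();print(s["position"],s["q"],np.degrees(2*np.arctan2(s["tcp_rot"][2],s["tcp_rot"][1]))-90)
E
```

```text
time_s: 12.45
position: [0.4753, 0.2626, 0.1561]
tcp_rot: [-0.001, 0.401, 0.916, -0.001]
contact_force: [0.3, -0.5, 0.8]
opening: 0.0639
grip_force: 0.0
time_s: 13.08
position: [0.4767, 0.2626, 0.1561]
tcp_rot: [-0.001, -0.024, 1.0, -0.0]
contact_force: [0.2, 0.2, 0.3]
opening: 0.0644
grip_force: 0.0
time_s: 13.7
position: [0.477, 0.2628, 0.1115]
tcp_rot: [-0.0, -0.107, 0.994, -0.0]
contact_force: [0.3, 0.7, -0.6]
opening: 0.0642
grip_force: 0.0
[0.47727546 0.2629038  0.11187695] [ 4.47858396e-01  5.02917542e-01  1.95341738e+00 -9.56800296e-06
  6.85237087e-01 -1.33851006e+00] 102.35179773475369
```

View pics/s5.png

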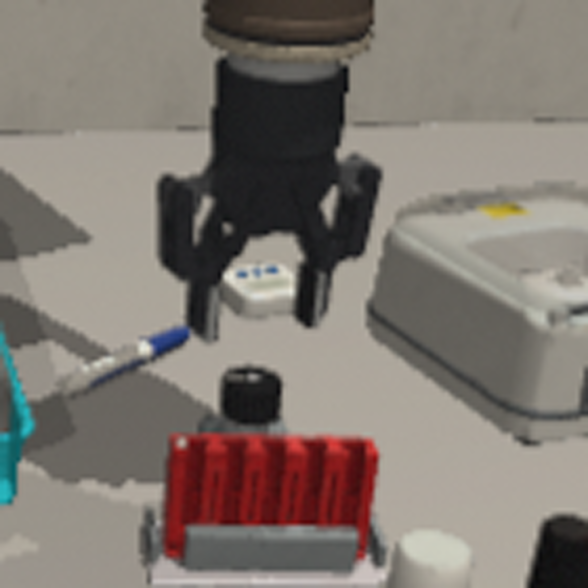

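The rack stands upright in the nest, and the open fingers straddle the knob at (250,395 in the crop). I'll descend and close gently.

```bash
python3 -m inch '0 0 0 0 0 -15 0.75; 0 0 0 0 0 -30 0.75; 0 0 0 0 0 -45 0.75; 0 0 0 0 0 -55 0.75; 0 0 0 0 0 -55 0.75'
python3 -m inch '0 0 0 0 0 0 0.5; 0 0 0 0 0 0 0.45; 0 0 0 0 0 0 0.43; 0 0 0 0 0 0 0.41; 0 0 0 0 0 0 0.41'
```

```text
time_s: 14.38
position: [0.4767, 0.2626, 0.0558]
tcp_rot: [-0.001, -0.108, 0.994, -0.0]
contact_force: [1.1, 0.0, -0.2]
opening: 0.0638
grip_force: 0.0
time_s: 15.0
position: [0.4775, 0.2644, 0.0577]
tcp_rot: [0.001, -0.108, 0.994, 0.001]
contact_force: [-5.9, 16.5, 5.0]
opening: 0.0354
grip_force: 18.7
```

```bash
python3 -m inch '0 0 0 -0.2 1 0.5 0.41; 0 0 0 -0.4 1.8 1 0.41; 0 0 0 -0.4 1.8 1 0.41; 0 0 0 -0.4 1.8 1 0.41; 0 0 0 -0.4 1.8 1 0.41'; python3 -c "
from bench import *;s=read_state();print(s['position'],s['moment'],s['contact_force'])"
```

```text
time_s: 15.62
position: [0.4773, 0.2648, 0.0579]
tcp_rot: [0.0, -0.108, 0.994, 0.0]
contact_force: [5.3, -0.5, -7.5]
opening: 0.0354
grip_force: 18.7
[0.47725983 0.26475074 0.0579184 ] [-0.02947323 -0.85452085  0.01614557] [ 5.30594972 -0.51674785 -7.51097608]
```

```bash
python3 -m inch '0 0 0 0.4 0 -0.6 0.41; 0 0 -8 0.4 0 -0.6 0.41; 0 0 -16 0.4 0 -0.6 0.41; 0 0 -24 0.4 0 -0.6 0.41; 0 0 -30 0.4 0 -0.6 0.41'; python3 -c "
from bench import *;import numpy as np;s=read_state();print(s['position'],s['moment'],s['contact_force'],s['q'][5],np.degrees(2*np.arctan2(s['tcp_rot'][2],s['tcp_rot'][1]))-90)"
```

```text
time_s: 16.25
position: [0.4773, 0.2643, 0.0577]
tcp_rot: [0.0, 0.155, 0.988, -0.0]
contact_force: [3.0, -6.9, 7.2]
opening: 0.0353
grip_force: 20.1
[0.47726394 0.26429136 0.057748  ] [-1.14947326 -0.35297836  0.06502168] [ 2.952604   -6.88237854  7.23956854] -0.8088654761937497 72.18181809102418
```

```bash
cat > st.py <<'E'
from bench import *;import numpy as np
s=read_state();R=s['tcp_rot'];print("pos",s['position'].round(4) if hasattr(s['position'],'round') else s['position'],"M",np.round(s['moment'],3),"q6",round(s['q'][5],3),"psi",round((np.degrees(2*np.arctan2(R[2],R[1]))-90),1))
E
python3 -m inch '0 0 -9 0 -0.4 0 0.42; 0 0 -18 0 -0.6 0 0.42; 0 0 -27 0 -0.6 0 0.42; 0 0 -36 0 -0.6 0 0.42; 0 0 -45 0 -0.6 0 0.42'; python3 st.py
python3 - <<'E'
from h import *
save("scene","s6.png",(350,150,450,250),5)
E
```

```text
time_s: 16.88
position: [0.4767, 0.2638, 0.0575]
tcp_rot: [-0.0, 0.522, 0.853, -0.0]
contact_force: [-1.7, -1.5, 2.8]
opening: 0.036
grip_force: 2.7
pos [0.4767 0.2638 0.0575] M [-0.349  0.135  0.061] q6 -0.023 psi 27.1
```

View pics/s6.png

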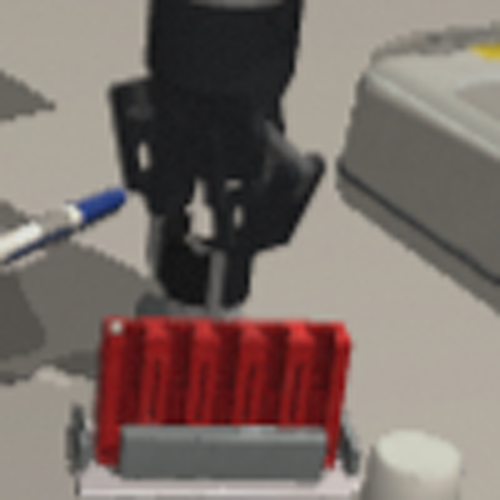

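The fingers still hold the knob and the rack is upright. The grip at 0.42 is too light at 2.7 N, so I'll use 0.413 and keep turning.

```bash
python3 -m inch '0 0 -5 0 0 0 0.413; 0 0 -14 0 0 0 0.413; 0 0 -23 0 0 0 0.413; 0 0 -32 0 0 0 0.413; 0 0 -40 0 0 0 0.413'; python3 st.py; python3 f.py 2>/dev/null|grep red
```

```text
time_s: 17.55
position: [0.4762, 0.2638, 0.0574]
tcp_rot: [-0.0, 0.781, 0.624, -0.001]
contact_force: [-5.5, -0.3, 6.7]
opening: 0.0354
grip_force: 13.4
pos [0.4762 0.2638 0.0574] M [-0.103  0.839  0.099] q6 0.672 psi -12.7
red 1051 cx [-11.7   5.8  10.5] cy [-58.3  58.6] z [ 8.2 78.8] slope cx/cy deg -0.24
red top 88 cx [-8.8  1.7 11.1] cy [-57.9  57.4] z [76.9 80.3] slope cx/cy deg 1.16
red low 252 cx [-12.3   6.7  10.3] cy [-58.4  58.8] z [ 9.1 40.1] slope cx/cy deg -0.47
```

```bash
python3 -m inch '0 0 -5 -0.4 0 0 0.413; 0 0 -10 -0.5 0 0 0.413; 0 0 -15 -0.5 0 0 0.413; 0 0 -20 -0.5 0 0 0.413; 0 0 -20 -0.5 0 0 0.413'; python3 st.py; python3 f.py 2>/dev/null|grep "red low"
python3 -m inch '0 0 -5 0 0 0 0.413; 0 0 -10 0 0 0 0.413; 0 0 -15 0 0 0 0.413; 0 0 -20 0 0 0 0.413; 0 0 -20 0 0 0 0.413'; python3 st.py; python3 f.py 2>/dev/null|grep "red low"
```

```text
time_s: 18.23
position: [0.4759, 0.2638, 0.0572]
tcp_rot: [-0.0, 0.877, 0.481, -0.001]
contact_force: [-2.9, -1.0, 3.6]
opening: 0.0355
grip_force: 13.4
pos [0.4759 0.2638 0.0572] M [-0.122  0.691  0.015] q6 1.017 psi -32.5
red low 254 cx [-12.1   6.8  11. ] cy [-58.7  58.6] z [ 9.9 40.1] slope cx/cy deg 0.07
time_s: 18.9
position: [0.4758, 0.264, 0.057]
tcp_rot: [-0.0, 0.947, 0.322, -0.001]
contact_force: [-5.8, 2.1, -0.0]
opening: 0.0354
grip_force: 13.3
pos [0.4758 0.264  0.057 ] M [0.338 0.821 0.034] q6 1.366 psi -52.5
red low 253 cx [-13.2   6.7  10.3] cy [-58.6  58.4] z [ 8.9 40. ] slope cx/cy deg -0.27
```

```bash
python3 -m inch '0 0 -4 -0.3 0.2 0.3 0.413; 0 0 -8 -0.3 0.2 0.3 0.413; 0 0 -12 -0.3 0.2 0.3 0.413; 0 0 -16 -0.3 0.2 0.3 0.413; 0 0 -20 -0.3 0.2 0.3 0.413'; python3 st.py
python3 - <<'E'
from h import *
save("top","t2.png",(215,125,315,210),7);save("scene","s7.png",(360,160,440,240),6)
E
```

```text
time_s: 19.58
position: [0.4763, 0.2644, 0.0575]
tcp_rot: [-0.0, 0.988, 0.152, -0.0]
contact_force: [-1.8, 2.9, -0.6]
opening: 0.0353
grip_force: 13.5
pos [0.4763 0.2644 0.0575] M [0.454 0.304 0.266] q6 1.716 psi -72.5
```

View pics/s7.png

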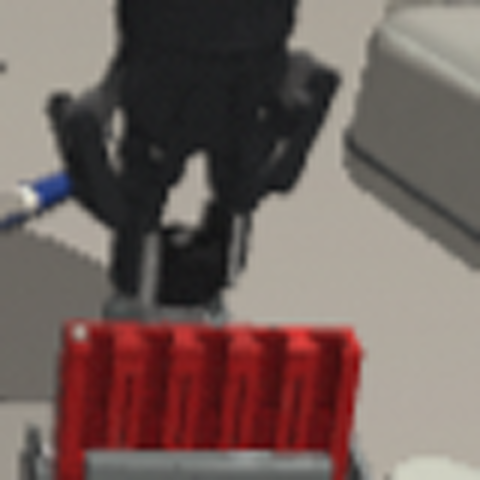

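The fingers grip the knob squarely, with the rack upright and flush behind the fixed jaw. Moment z jumped to 0.27 N m, which points to the hard stop. I'll confirm with a small extra turn.

```bash
python3 -m inch '0 0 -3 0 0 0 0.413; 0 0 -6 0 0 0 0.413; 0 0 -9 0 0 0 0.413; 0 0 -12 0 0 0 0.413; 0 0 -15 0 0 0 0.413'; python3 st.py;  python3 f.py 2>/dev/null|grep "red"
```

```text
time_s: 20.3
position: [0.4766, 0.2645, 0.0576]
tcp_rot: [-0.0, 1.0, 0.022, 0.0]
contact_force: [0.1, 2.0, -0.7]
opening: 0.0354
grip_force: 13.4
pos [0.4766 0.2645 0.0576] M [0.33  0.074 0.312] q6 1.977 psi -87.4
red 1049 cx [-11.7   5.9  10.6] cy [-58.3  58.2] z [ 8.3 78.8] slope cx/cy deg -0.25
red top 92 cx [-8.9  0.7  9.9] cy [-58.1  57.4] z [76.9 79.4] slope cx/cy deg 1.18
red low 251 cx [-11.7   7.   10.9] cy [-58.5  58.2] z [ 9.1 40.1] slope cx/cy deg -0.43
```

Seated: the moment holds at about 0.3 N m while the fingers slip. Now I'll back off a quarter turn.

```bash
python3 -m inch '0 0 9 0 0 0 0.413; 0 0 18 0 0 0 0.413; 0 0 27 0 0 0 0.413; 0 0 36 0 0 0 0.413; 0 0 45 0 0 0 0.413'; python3 st.py
python3 -m inch '0 0 9 0 0 0 0.413; 0 0 18 0 0 0 0.413; 0 0 27 0 0 0 0.413; 0 0 36 0 0 0 0.413; 0 0 46 0 0 0 0.413'; python3 st.py
python3 -m inch '0 0 0 0 0 0 0.413; 0 0 0 0 0 0 0.413; 0 0 0 0 0 0 0.413; 0 0 0 0 0 0 0.413; 0 0 0 0 0 0 0.413'; python3 st.py
python3 f.py; python3 m2.py 2>/dev/null |grep -v nan
python3 - <<'E'
from h import *
save("scene","s8.png",(350,150,450,250),5)
E
```

```text
time_s: 20.98
position: [0.4767, 0.2647, 0.0576]
tcp_rot: [-0.0, 0.914, 0.406, 0.0]
contact_force: [-1.8, 6.3, -0.9]
opening: 0.0355
grip_force: 13.4
pos [0.4767 0.2647 0.0576] M [ 1.057  0.335 -0.071] q6 1.185 psi -42.1
time_s: 21.6
position: [0.4763, 0.2648, 0.0576]
tcp_rot: [-0.0, 0.682, 0.731, 0.0]
contact_force: [-4.6, 9.1, -0.5]
opening: 0.0357
grip_force: 13.5
pos [0.4763 0.2648 0.0576] M [ 1.275  0.678 -0.059] q6 0.382 psi 3.9
time_s: 22.22
position: [0.4763, 0.2647, 0.0576]
tcp_rot: [-0.0, 0.684, 0.729, 0.0]
contact_force: [-3.2, 6.4, 1.6]
opening: 0.0359
grip_force: 13.5
pos [0.4763 0.2647 0.0576] M [0.952 0.499 0.038] q6 0.387 psi 3.6
red 1053 cx [-11.8   6.1  10.9] cy [-58.4  58.3] z [ 8.3 78.9] slope cx/cy deg -0.29
red top 81 cx [-8.9  0.8  9.7] cy [-57.6  54.6] z [76.9 79.6] slope cx/cy deg 2.37
red low 252 cx [-12.3   6.8  10.5] cy [-58.6  58.2] z [ 8.8 39.8] slope cx/cy deg -0.27
fixed 384 cx [12.1 20.1 23.3] cy [-46.4  46.6] z [ 8.5 32.1] slope cx/cy deg 0.26
stops 68 cx [-22.1   6.2  15.7] cy [-69.   70.1] z [ 8.2 23.3] slope cx/cy deg 2.4
1 [64.2 66.1 70.1] 31
-1 
[... 175 characters left out ...]
5 c 541.6 227.2 wh 6.5 3.1 ang 86.91 z [25.1 27.7 29.3]
top knobtop none
top fixedjaw 36 c 572.6 226.6 wh 39.0 31.7 ang 23.83 z [24.2 29.6 34.8]
top housing none
plate 111 c 561.1 220.7 wh 77.5 60.2 ang 84.04 z [-0.8  5.  63.9]
table z 0.5494688687991682
scene red 1037 c 564.3 257.6 wh 130.0 32.8 ang 88.35 z [15.8 52.7 78.8]
scene redtop 319 c 563.8 251.9 wh 117.2 24.3 ang 84.44 z [65.1 73.6 79.5]
scene blue none
scene knobtop 142 c 481.8 259.6 wh 59.5 25.8 ang 14.28 z [68.4 78.1 88.9]
  mean [0.4854 0.2586 0.0787]
  mark [0.4745 0.2547 0.0785] 13
scene fixedjaw 208 c 580.3 253.2 wh 84.7 15.2 ang 82.9 z [20.3 28.9 32.5]
scene housing 65 c 473.2 263.3 wh 55.4 32.8 ang 76.26 z [31.4 39.5 43.6]
```

View pics/s8.png

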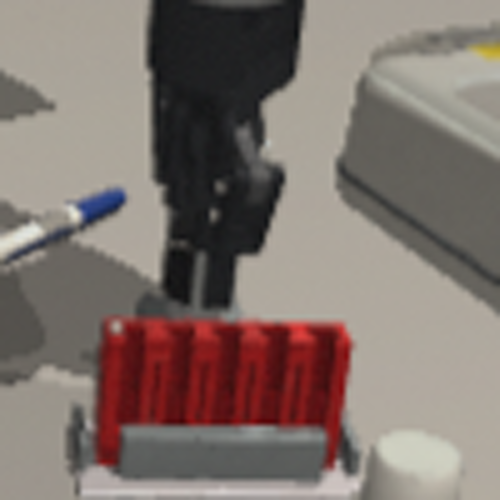

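```bash
python3 -c "
from bench import *;print(job_done())"
```

```text
the job is handed in; nothing more can be done
None
```

I stood the red rack upright in the clamp nest and let go of it, turned the thumbscrew clockwise until it seated, then backed it off about 91° and handed the job in at about 22 s, still gripping the knob. I judged seating and release from the turning torque, because the rack hid the blue jaw from the camera: it rose to about 0.3 N m at the stop and was about 0.06 N m backing off.

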